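Reseat the rings of the green recipe binder

ROBOT

A 7-joint arm with a two-finger parallel gripper is mounted at the origin on the work surface. World frame = base frame: x ahead of the robot, y to its left, z up, the work surface at z = 0. Lengths are in m, angles in rad, forces in N, time in s.
With the tool pointing down it reaches from about 0.4 to 0.925 m from the base axis. Payload 5.6 kg.
Tool frame: the origin (TCP) lies midway between the tips of the shut fingers; the grasp point (between the pads) lies 19 mm behind it; z points along the fingers, y is the line along which they close (so a half turn about z gives the same grasp; the last joint's range is limited). The gripper opens to 85 mm and grips with 20 to 120 N. Pads are 22 mm wide; open, the fingers measure 114 mm over their backs; the gripper's body (76 mm by 85 mm) begins 54 mm behind the grasp point. The pads swing forward as they close: fully open they stand 13 mm farther back than shut.
Start: joints at [-1.184, 0.468, -0.012, 1.603, 0.006, 1.071, -0.056], TCP at [0.271, 0.591, 0.211] pointing down, gripper open.
Joint ranges: [-2.53, 2.53], [-0.31, 2.02], [-1.57, 1.55], [0.28, 2.44], [-1.29, 4.43], [0.15, 1.84], [-2.92, 2.92]. Speed limits (rad/s): [2.57, 2.57, 3.14, 3.14, 3.14, 3.14, 3.14].

INTERFACE

Orientations are given as [roll, pitch, yaw] about the fixed x, y, z axes, in that order (R = Rz(yaw) Ry(pitch) Rx(roll)).
In Python, from rig import manip gives the robot as it stands.
- The arm moves only by the shell command python3 -m creep 'ROWS' [FORCE]. ROWS is JSON, a list of rows, each a list of 3 entries, a list of its own where there are three numbers: the turn, a rotation vector about the tool's x, y, z in rad, then the shift along the tool's x, y, z in cm, then the opening, from 0 (shut) to 1 (fully open). A call has 1 to 5 rows; each row is the pose to reach, as a shift and turn from the pose commanded when the call began, along the tool's axes at that moment; what a row does not reach only later rows make up. A row lasts 1/8 s, in which the tool goes at most 62.5 mm and 10.7 degrees, less where a joint would pass 70% of its speed; a pose out of reach is approached as far as the arm can. A call with a gripper value outside its range is refused whole. The fingers move at their own pace and stop on an object; FORCE is the grip in N (left out, the last holds). Time passes only in rows, so rows that repeat a pose let the fingers close. It gives the time, the measured TCP pose, the force, the opening and the grip force at its end, in the units of the state.
- manip.sense(): the state, without advancing time (a new reading comes with each control period).
- manip.get_image(name): name is "scene" or "top"; returns the picture (420x560x3 uint8, red, green, blue); there is no depth.
- manip.camera_info(name): a dict with "vertical_fov" (degrees; the focal length in pixels is half the picture's height over the tangent of half this angle, whatever the lens; pixels are square), "cx", "cy" (the principal point, pixels), "origin" and "orientation" of the camera in the world. Camera axes: x right, y up, looking along -z (the intrinsics and any distortion apply to the point x, -y, -z); pixel columns grow to the right and rows downward; lengths in m; the calibration is good to about 2 mm. A picture is of the moment at which its call begins. camera_info takes no time and is no camera call.
- manip.hand_in(): hands the job in; it is judged then, once.
Trained networks look in the newest picture that a camera, given by its name, has taken for a name from the list of things; names that differ only in an ending like _2 or _b are one class to them, and where a whole thing is asked for, a point or a joint stands for the part that bears it (a point fixed in the world has none). Each returns a list of dicts, best first, with "conf" (0 to 1); they miss things now and then, are a little off and sometimes report something else, mostly with a low value. They report only what shows in the picture. A call takes as long as a camera call.
- manip.recognise(name, camera): "location" ([column, row] in pixels, amid what is visible of it).
- manip.outline_of(name, camera): "pixels" (420x560 bool, what is visible of it) and "location" ([column, row] in pixels, amid what is visible of it).
The state is a dict: "time_s": time; "q": joint angles; "joint_velocities": joint speeds; "joint_torque": joint torques, N m; "tcp_pos": TCP position; "tool_rot": TCP orientation; "ft_force": force on the tool from outside, world axes, zero at the start; "moment": the same for the moment, N m; "gripper_width": opening from 0.0 (shut) to 1.0 (fully open); "finger_force": force on a finger pad.
Only numpy, scipy, OpenCV 4.12 (cv2) and the standard library are available. Lean on these libraries where they do the work, as an engineer would, in place of code of your own. Each camera call takes 0.05 s, during which the arm holds its last target. There are 200 camera calls.

TASK

The rings of the green recipe binder have not met properly, so pages will slip out. Lift its lever all the way up so that the rings spring wide open, then press the lever back down until it is fully home and the rings are shut. Leave the lever of the orange binder alone.

Things in the scene. Friction and masses are not known exactly. Their poses are not given: they have to be found in the camera images.
- green_binder: Green A5 lever arch binder, open and flat, fixed. Origin on the worktop in the ring mechanism, z up. Boards 3 mm, y +-105 mm; white pages to x -188 mm (robot side), cover to x +270 mm (a 55 mm high cup on it beyond x 100). Posts and ring arches at x -45 to -10, y +-38 mm, 54 mm high; arches swing to +x as the lever rises. Lever hinge: along x through x 12, y 10, z 25 mm, in cheeks 21 mm wide.
- green_lever (a joint): Angle of the green binder's lever, rad: 0 = fully home on its stop, lying along the binder's -y, rings shut; 1.45 = upper stop, about upright, rings wide open. It starts a little raised. It stays where it is left; moving it takes about 2 N at the tip.
- green_lever_tip (a point): Centre of the red roller at the lever's free end: 14 mm diameter, 26 mm long along the binder's x, both flat ends free to pinch from above; it turns between the fingers. The steel arm is 10 mm wide. Lever home: x 12, y -75, z 36 mm in the binder's frame. It moves on a circle of 85.7 mm radius about the hinge, up and over towards +y.
- orange_lever (a joint): Angle of the lever of the orange binder, which is the same but for its colour and lies beside the green one, left or right: 0 = home, where it starts. To be left alone.

How it is judged:
By the outcome, as a careful person would: the job done as asked, in the order asked, and still so for the second after the job is handed in, with the robot touching nothing.
It also fails if it takes over 42 s, if anything falls off the work surface, if the arm or the gripper's body presses on something with over 40 N, if the wrist force passes 120 N, or if a joint passes its speed limit or range.

## Working session

There is one attempt and no reset: what is moved stays moved. The work goes in short steps, Python scripts to look and compute and a shell command to move; the robot and the scene stay as the last step left them, time stands still between calls to the robot, and variables do not carry over. Pictures are saved under pics/ and viewed, at most 13 in all, crops included, and the job is handed in when it is done.

```bash
mkdir -p pics
cat > h.py <<'E'
from rig import manip
import numpy as np, cv2
from scipy.spatial.transform import Rotation as R
def info(n):
    i=manip.camera_info(n); return i
E
python3 - <<'E'
from h import *
for n in("scene","top"):
    im=manip.get_image(n); cv2.imwrite(f"pics/{n}0.png",im[:,:,::-1]); print(n,manip.camera_info(n))
    for t in("green_binder","green_lever_tip","green_lever","orange_lever"):
        print(t,[(np.round(d["location"],1),round(d["conf"],2)) for d in manip.recognise(t,n)])
s=manip.sense();print(s)
E
```

```text
scene {'vertical_fov': 45.1449069557752, 'cx': 275.8000363037749, 'cy': 212.34566097148294, 'origin': array([ 1.25085087, -0.35099382,  0.71153851]), 'orientation': array([0.85237067, 0.00796622, 1.13464635])}
green_binder [(array([349.9, 191.5]), 0.63)]
green_lever_tip [(array([326.3, 165.1]), 0.65)]
green_lever [(array([327.8, 164.2]), 0.67)]
orange_lever [(array([159.4, 250.8]), 0.7)]
top {'vertical_fov': 51.57788599848354, 'cx': 275.4326686654858, 'cy': 203.45160266537593, 'origin': array([ 0.4176316 , -0.00371385,  0.87169341]), 'orientation': array([ 0.17600114, -0.01861132, -1.59923773])}
green_binder [(array([171.6, 246.9]), 0.82)]
green_lever_tip [(array([184. , 255.6]), 0.68)]
green_lever [(array([184.1, 254.4]), 0.86)]
orange_lever [(array([398.3, 201.7]), 0.65)]
{'time_s': 0.5, 'q': array([-1.18401743,  0.4675308 , -0.01160713,  1.60272375,  0.00601741,
        1.07144161, -0.05628927]), 'joint_velocities': array([-1.20445390e-03, -1.82748448e-03, -6.53598626e-04, -9.03468158e-04,
       -2.37734052e-04, -1.03112020e-05, -7.85158658e-04]), 'joint_torque': array([-4.73362470e-04, -5.31768358e+01,  2.16060405e-02, -2.51405561e+01,
        1.15011743e-02,  2.05555152e-03, -2.36033465e-06]), 'tcp_pos': array([0.27086753, 0.59084767, 0.21096052]), 'tool_rot': array([-3.14152671e+00,  5.51816756e-05,  2.71176796e+00]), 'ft_force': array([-0.42512876, -0.26469273, -0.57179793]), 'moment': array([ 0.02282941,  0.00424854, -0.00836953]), 'finger_force': 0.0, 'gripper_width': 0.9990177726247533}
```

View pics/scene0.png

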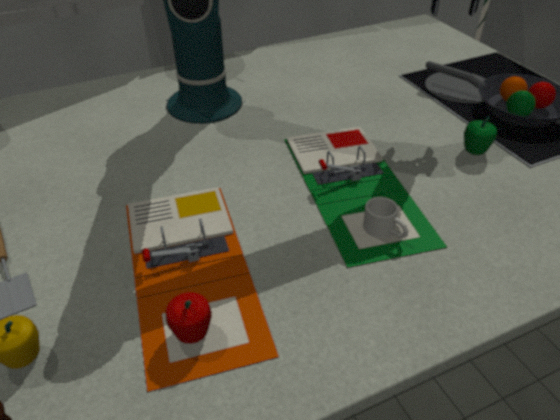

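View pics/top0.png

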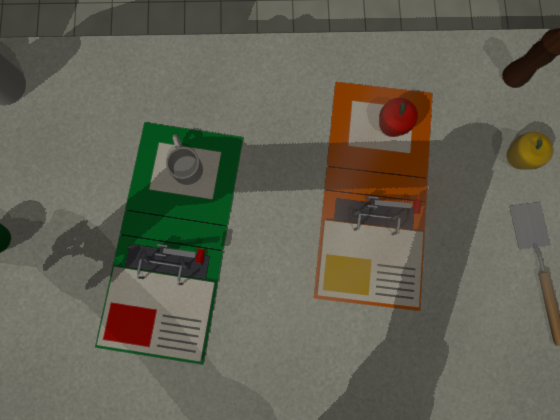

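Scene view: the green binder is at right with its red roller near (323,164), and the orange one is at left. Top view: the green binder is at left with its roller near (201,255), corners (144,123), (243,137), (203,362) and (96,347). The networks agree.

```bash
cat >> h.py <<'E'
from scipy.optimize import least_squares
def proj(n,P):
    i=manip.camera_info(n); Rm=R.from_euler('xyz',i["orientation"]).as_matrix()
    c=(np.atleast_2d(P)-i["origin"])@Rm; f=210/np.tan(np.radians(i["vertical_fov"]/2))
    return np.c_[i["cx"]+f*c[:,0]/-c[:,2], i["cy"]-f*c[:,1]/-c[:,2]]
def red(n,c,r=16):
    im=manip.get_image(n); h=cv2.cvtColor(im,cv2.COLOR_RGB2HSV).astype(int)
    m=((h[...,0]<8)|(h[...,0]>172))&(h[...,1]>150)&(h[...,2]>50)
    yy,xx=np.nonzero(m); k=(abs(xx-c[0])<r)&(abs(yy-c[1])<r)
    return np.array([xx[k].mean(),yy[k].mean()]),k.sum()
def tri(a,b):
    return least_squares(lambda P:np.r_[(proj("scene",P)[0]-a),(proj("top",P)[0]-b)],[.5,.2,.05])
E
python3 - <<'E'
from h import *
a,na=red("scene",(323,164));b,nb=red("top",(201,255))
print(a,na,b,nb); t=tri(a,b);print("tip",t.x,t.fun)
o=manip.outline_of("green_binder","top")[0]["pixels"].astype(np.uint8)
c=max(cv2.findContours(o,0,1)[0],key=cv2.contourArea);q=cv2.minAreaRect(c);print(q)
# corner clicks, top and scene
T=np.array([[144,123],[243,137],[203,362],[96,347]],float)
B=np.array([[.27,.105,.003],[.27,-.105,.003],[-.188,-.105,.003],[-.188,.105,.003]])
def W(p,P): return np.c_[P[:,:2]@np.array([[np.cos(p[2]),np.sin(p[2])],[-np.sin(p[2]),np.cos(p[2])]])+p[:2],P[:,2]]
S=np.array([[348,263],[444,245]],float)
T2=cv2.approxPolyDP(c,8,True)[:,0];print(T2.tolist())
s=least_squares(lambda p:(proj("top",W(p,B))-T).ravel(),[.4,.2,-.2]);print(s.x,s.fun.round(1))
print("scene pred",proj("scene",W(s.x,B)).round(0).tolist())
p=s.x;d=t.x[:2]-p[:2];cs,sn=np.cos(p[2]),np.sin(p[2]);print("tip in binder",d[0]*cs+d[1]*sn,-d[0]*sn+d[1]*cs,t.x[2])
E
```

```text
[322.7804878  164.36585366] 41 [199.63917526 255.79381443] 97
tip [0.46728602 0.12161905 0.05583019] [-0.55236858  0.07640537 -0.4284627  -0.19172591]
((170.6790313720703, 241.82498168945312), (110.52940368652344, 236.98898315429688), 10.954063415527344)
[[146, 121], [95, 347], [202, 364], [242, 139]]
[ 0.46884219  0.1902117  -0.17787404] [-0.2 -1.9  0.1 -1.   1.   2.1 -0.9  0.2]
scene pred [[447.0, 247.0], [346.0, 268.0], [282.0, 140.0], [359.0, 128.0]]
tip in binder 0.010604999162003834 -0.06778574314575384 0.05583019371591362
```

```bash
cat >> h.py <<'E'
YAW=-0.178+np.pi/2
def goal(P,yaw=YAW):
    s=manip.sense();Q=R.from_euler('xyz',s["tool_rot"]);G=R.from_euler('xyz',[np.pi,0,yaw])
    print("turn",(Q.inv()*G).as_rotvec().round(3),"shift cm",(Q.inv().apply(np.array(P)-s["tcp_pos"])*100).round(2))
E
python3 - <<'E'
from h import *
goal([.4675,.1215,.15])
E
```

```text
turn [ 0.    -0.     1.319] shift cm [-37.43 -34.47   6.1 ]
```

```bash
python3 -m creep '[[[0,0,0.18],[-4.2,-3.9,0],0.5],[[0,0,0.36],[-8.4,-7.8,0],0.5],[[0,0,0.54],[-12.6,-11.7,0],0.5],[[0,0,0.72],[-16.8,-15.6,0],0.5],[[0,0,0.9],[-21,-19.5,0],0.5]]' 40; python3 -c "
from h import *
goal([.4675,.1215,.15])"
```

```text
time_s: 1.27
tcp_pos: [0.3811, 0.3245, 0.2114]
tool_rot: [3.141, -0.001, 1.806]
ft_force: [1.1, -0.0, -0.8]
gripper_width: 0.5
finger_force: 0.0
turn [ 0.001 -0.001  0.413] shift cm [-21.75   3.67   6.13]
```

```bash
python3 -m creep '[[[0,0,0.14],[-5,0.9,0],0.5],[[0,0,0.28],[-10,1.8,1.5],0.5],[[0,0,0.41],[-15,2.6,3],0.5],[[0,0,0.41],[-20,3.4,5],0.5],[[0,0,0.41],[-21.7,3.7,6.1],0.5]]'; python3 -m creep '[[[0,0,0],[0,0,0],0.5]]'
python3 - <<'E'
from h import *
goal([.4675,.1215,.15]); goal([.4675,.1215,.033])
im=manip.get_image("top"); cv2.imwrite("pics/t1.png",cv2.resize(im[180:330,100:300,::-1],(800,600)))
im=manip.get_image("scene"); cv2.imwrite("pics/s1.png",cv2.resize(im[60:210,240:440,::-1],(800,600)))
E
```

```text
time_s: 1.9
tcp_pos: [0.4689, 0.1209, 0.1495]
tool_rot: [3.141, 0.001, 1.397]
ft_force: [-0.1, 1.2, 0.1]
gripper_width: 0.498
finger_force: 0.0
time_s: 2.02
tcp_pos: [0.4682, 0.1227, 0.1496]
tool_rot: [-3.141, 0.001, 1.398]
ft_force: [-0.5, 1.7, 0.1]
gripper_width: 0.503
finger_force: 0.0
turn [-0.001  0.001  0.006] shift cm [-0.13 -0.04 -0.04]
turn [-0.001  0.001  0.006] shift cm [-0.12 -0.03 11.66]
```

View pics/s1.png

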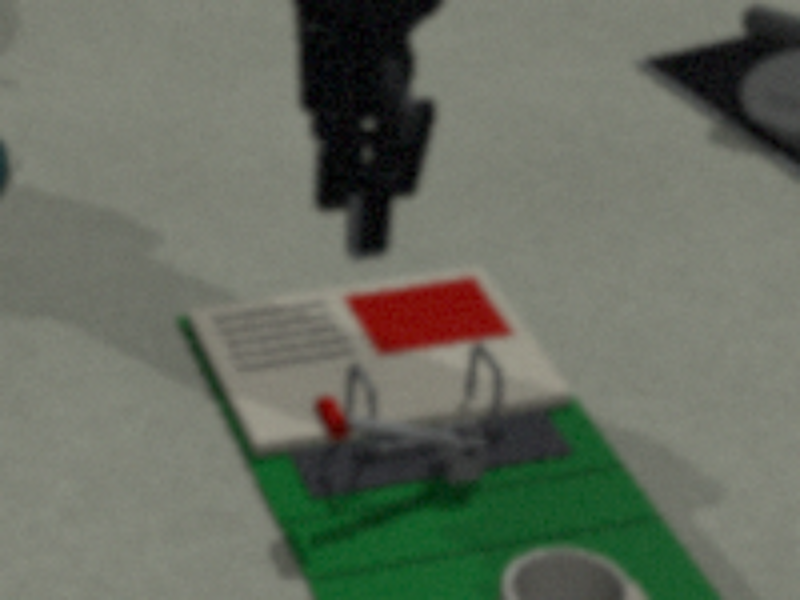

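The crop shows the gripper hanging above the roller, which is at crop (332,417), with the lever slightly raised and clear of the ring posts. I'll descend part way and check.

```bash
python3 -m creep '[[[0,0,0],[-0.1,0,2.5],0.5],[[0,0,0],[-0.1,0,5],0.5],[[0,0,0],[-0.1,0,7],0.5],[[0,0,0],[-0.1,0,7.8],0.5],[[0,0,0],[-0.1,0,7.8],0.5]]'
python3 - <<'E'
from h import *
p=manip.sense()["tcp_pos"]; goal([.4675,.1215,.033])
print("tcp px",proj("scene",p),proj("top",p))
im=manip.get_image("scene"); a=cv2.resize(im[110:210,270:400,::-1],(400,308),interpolation=cv2.INTER_CUBIC)
im=manip.get_image("top"); b=cv2.resize(im[200:300,140:270,::-1],(400,308),interpolation=cv2.INTER_CUBIC)
cv2.imwrite("pics/c2.png",np.hstack([a,b]))
E
```

```text
time_s: 2.75
tcp_pos: [0.468, 0.1241, 0.0722]
tool_rot: [-3.142, -0.0, 1.403]
ft_force: [-0.6, 0.3, -0.1]
gripper_width: 0.501
finger_force: 0.0
turn [-0.   -0.    0.01] shift cm [-0.27 -0.    3.92]
tcp px [[323.77527366 158.2263932 ]] [[196.45838457 254.74440891]]
```

View pics/c2.png

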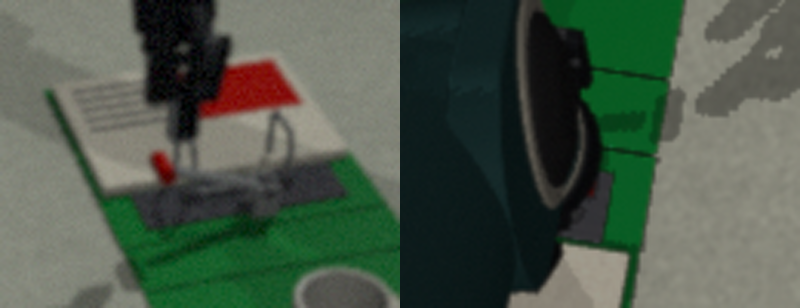

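The left crop shows the near fingertip bottoming out at about (183,137), higher than the TCP projection at (165,148). I'll compare that with the projected finger geometry.

Run:
```python
from h import *
u=np.array([.984,-.177,0])
for p,n in ((np.array([.4682,.1227,.1496]),"s1"),(np.array([.468,.1241,.0722]),"c2")):
  for d in(-.028,.028):
    for z in(0,.0065,.02,.035):
      q=proj("scene",p+u*d+[0,0,z])[0]
      print(n,d,z,((q-[240,60])*4 if n=="s1" else (q-[270,110])*3.077).round(0))
```

```text
s1 -0.028 0 [324. 245.]
s1 -0.028 0.0065 [324. 234.]
s1 -0.028 0.02 [326. 211.]
s1 -0.028 0.035 [327. 186.]
s1 0.028 0 [359. 300.]
s1 0.028 0.0065 [360. 289.]
s1 0.028 0.02 [361. 266.]
s1 0.028 0.035 [363. 240.]
c2 -0.028 0 [153. 127.]
c2 -0.028 0.0065 [153. 119.]
c2 -0.028 0.02 [154. 104.]
c2 -0.028 0.035 [155.  86.]
c2 0.028 0 [178. 171.]
c2 0.028 0.0065 [179. 163.]
c2 0.028 0.02 [180. 147.]
c2 0.028 0.035 [182. 129.]
```

Fingertips appear about 2 cm higher than nominal, and some of that is probably image and set-back error. Descending is safe, since the board is well below, and the closing width will tell.

```bash
python3 -m creep '[[[0,0,0],[-0.2,0,2],0.5],[[0,0,0],[-0.2,0,3.5],0.5],[[0,0,0],[-0.2,0,4],0.5],[[0,0,0],[-0.2,0,4],0.5]]'
python3 - <<'E'
from h import *
print(manip.sense()["tcp_pos"])
im=manip.get_image("scene"); a=cv2.resize(im[120:195,280:380,::-1],(800,600),interpolation=cv2.INTER_CUBIC)
cv2.imwrite("pics/c3.png",a)
E
```

```text
time_s: 3.35
tcp_pos: [0.4677, 0.1212, 0.0319]
tool_rot: [-3.141, 0.0, 1.402]
ft_force: [0.3, -0.6, 0.3]
gripper_width: 0.497
finger_force: 0.0
[0.46774923 0.12118611 0.03193391]
```

View pics/c3.png

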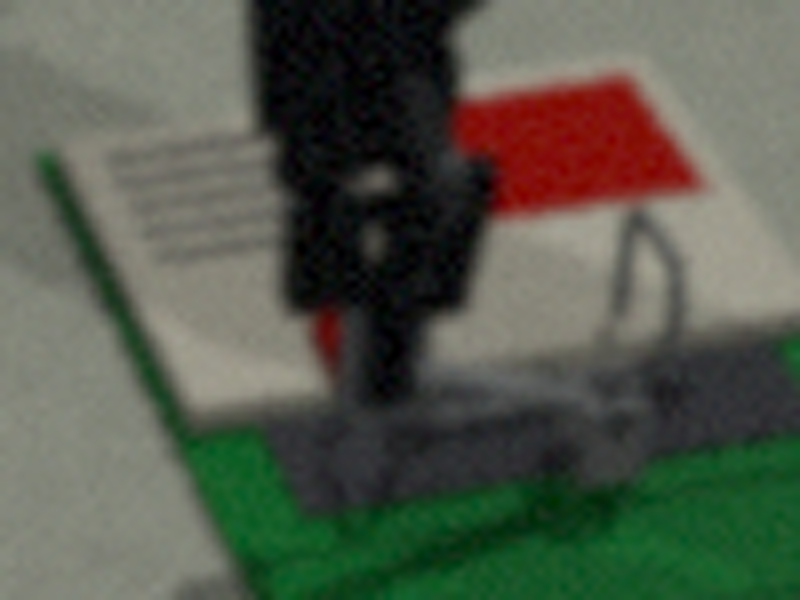

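The crop shows the roller at (330,340), left of and behind the near finger, whose tip at (382,405) reaches only about the roller's centre height. It is laterally aligned but needs about 1.2 cm more depth.

```bash
python3 -m creep '[[[0,0,0],[0,0,0.7],0.5],[[0,0,0],[0,0,1.2],0.45],[[0,0,0],[0,0,1.2],0.3],[[0,0,0],[0,0,1.2],0.1],[[0,0,0],[0,0,1.2],0.1]]' 40;  python3 -m creep '[[[0,0,0],[0,0,0],0.1],[[0,0,0],[0,0,0],0.1]]'
```

```text
time_s: 4.03
tcp_pos: [0.4683, 0.1211, 0.0201]
tool_rot: [3.141, -0.0, 1.401]
ft_force: [2.4, -0.5, -2.6]
gripper_width: 0.292
finger_force: 39.4
time_s: 4.28
tcp_pos: [0.4682, 0.1211, 0.0201]
tool_rot: [3.141, -0.0, 1.402]
ft_force: [3.6, -0.9, -2.1]
gripper_width: 0.292
finger_force: 39.4
```

Width 0.29, about 25 mm, with 39 N grip, so the roller is held. Now follow the arc up.

```bash
python3 -m creep '[[[0,0,0],[0.45,0,-0.9],0.1],[[0,0,0],[1,0,-1.75],0.1],[[0,0,0],[1.65,0,-2.5],0.1],[[0,0,0],[2.4,0,-3.2],0.1],[[0,0,0],[3.2,0,-3.8],0.1]]'
python3 - <<'E'
from h import *
s=manip.sense();print(s["ft_force"],s["tcp_pos"])
im=manip.get_image("scene"); a=cv2.resize(im[120:195,280:380,::-1],(800,600),interpolation=cv2.INTER_CUBIC)
cv2.imwrite("pics/c4.png",a)
E
```

```text
time_s: 4.9
tcp_pos: [0.4737, 0.1516, 0.0585]
tool_rot: [3.14, 0.001, 1.401]
ft_force: [6.3, -3.6, -4.9]
gripper_width: 0.296
finger_force: 39.5
[ 6.260282   -3.605269   -4.93874483] [0.47372491 0.15157987 0.0584635 ]
```

View pics/c4.png

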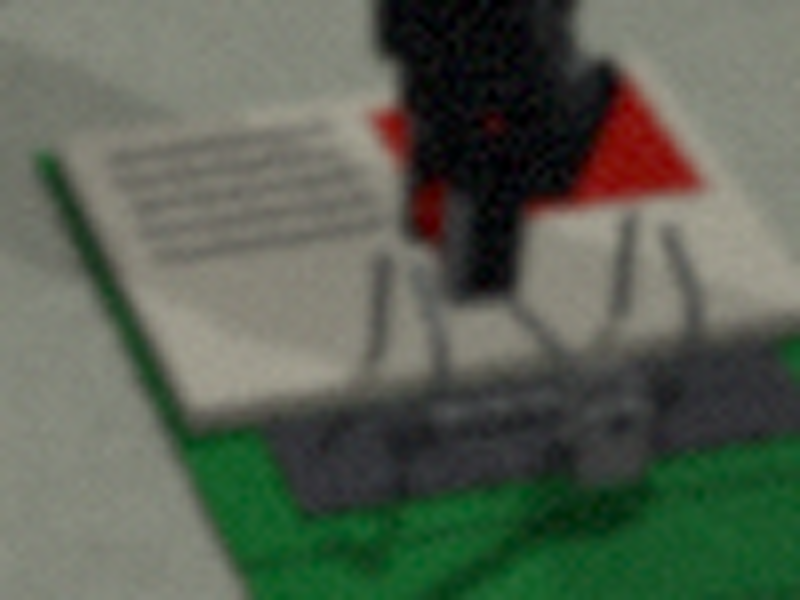

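Crop: the lever arm rises to the fingers at (480,240) and both rings are opening. Continue.

```bash
python3 -m creep '[[[0,0,0],[0.87,0.05,-0.5],0.1],[[0,0,0],[1.8,0.1,-0.9],0.1],[[0,0,0],[2.75,0.1,-1.2],0.1],[[0,0,0],[3.75,0.1,-1.35],0.1],[[0,0,0],[4.75,0.1,-1.4],0.1]]'; python3 -m creep '[[[0,0,0],[0.3,0,0],0.1],[[0,0,0],[0.5,0,0.05],0.1]]';  python3 - <<'E'
from h import *
im=manip.get_image("scene"); a=cv2.resize(im[100:190,280:400,::-1],(800,600),interpolation=cv2.INTER_CUBIC)
cv2.imwrite("pics/c5.png",a)
E
```

```text
time_s: 5.58
tcp_pos: [0.4823, 0.1978, 0.0731]
tool_rot: [-3.142, 0.002, 1.401]
ft_force: [0.5, -6.2, 7.6]
gripper_width: 0.289
finger_force: 38.7
time_s: 5.82
tcp_pos: [0.4834, 0.2035, 0.073]
tool_rot: [3.141, 0.001, 1.401]
ft_force: [-1.2, -5.3, 14.5]
gripper_width: 0.287
finger_force: 39.0
```

View pics/c5.png

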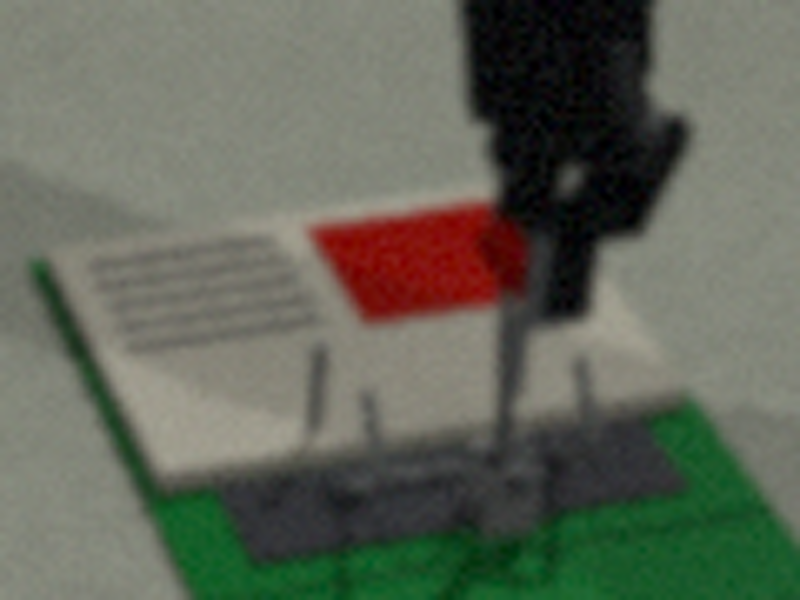

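Crop: the lever is essentially upright at (505,370) and the rings are swung wide. Push a bit further to feel the stop.

```bash
python3 -m creep '[[[0,0,0],[0.3,0,-0.25],0.1],[[0,0,0],[0.5,0,-0.25],0.1],[[0,0,0],[0.5,0,-0.25],0.1]]'; python3 -m creep '[[[0,0,0],[0.3,0,0],0.1],[[0,0,0],[0.5,0,0],0.1],[[0,0,0],[0.5,0,0],0.1]]'
```

```text
time_s: 6.25
tcp_pos: [0.4838, 0.2073, 0.0735]
tool_rot: [3.141, 0.003, 1.401]
ft_force: [5.4, -4.0, -8.3]
gripper_width: 0.285
finger_force: 40.2
time_s: 6.62
tcp_pos: [0.4846, 0.2114, 0.0734]
tool_rot: [3.142, 0.004, 1.4]
ft_force: [4.9, -6.2, -6.4]
gripper_width: 0.286
finger_force: 39.5
```

Run:
```python
from h import *
im=manip.get_image("scene"); a=cv2.resize(im[100:190,280:400,::-1],(800,600),interpolation=cv2.INTER_CUBIC)
cv2.imwrite("pics/c6.png",a)
c=np.array([.482,.198,.025]);v=np.array([.177,.984,0])
for th in(1.2,1.3,1.4,1.45):
  f=th+.129; q=c+.0857*(-np.cos(f)*v+np.sin(f)*np.array([0,0,1])); print(th,((proj("scene",q)[0]-[280,100])*6.667).round(0))
print(((proj("scene",c)[0]-[280,100])*6.667).round(0))
```

```text
1.2 [459. 272.]
1.3 [484. 264.]
1.4 [508. 258.]
1.45 [521. 256.]
[494. 469.]
```

View pics/c6.png

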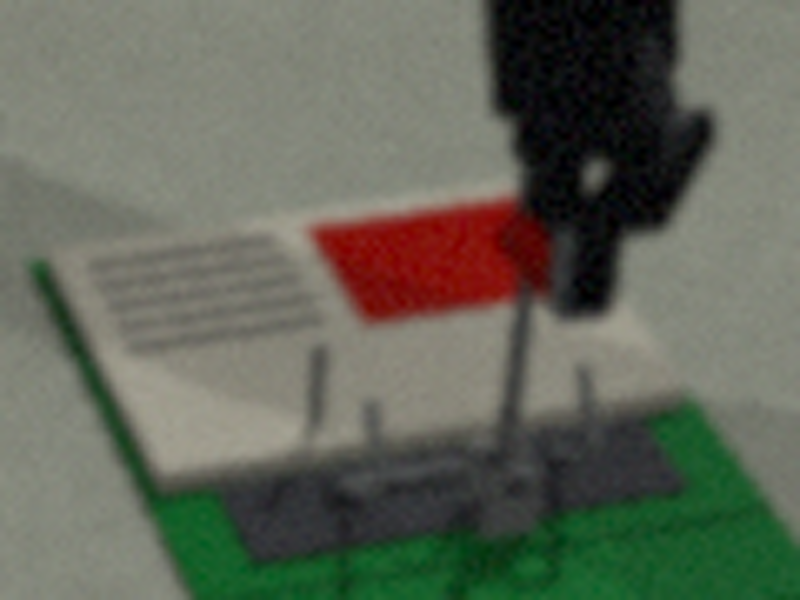

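Crop: the lever is now a touch past upright, from (510,440) to the roller at (525,250), close to the predicted 1.45 stop at (521,256). I'll grip harder and push until the force rises to confirm.

```bash
python3 -m creep '[[[0,0,0],[0,0,0],0.1],[[0,0,0],[0.3,0,0],0.1],[[0,0,0],[0.6,0,0.05],0.1],[[0,0,0],[0.6,0,0.05],0.1]]' 100
python3 - <<'E'
from h import *
im=manip.get_image("scene"); a=cv2.resize(im[100:190,280:400,::-1],(800,600),interpolation=cv2.INTER_CUBIC)
cv2.imwrite("pics/c7.png",a)
E
```

```text
time_s: 7.18
tcp_pos: [0.4846, 0.2117, 0.0734]
tool_rot: [-3.139, 0.01, 1.397]
ft_force: [0.3, -19.3, 8.1]
gripper_width: 0.259
finger_force: 97.7
```

View pics/c7.png

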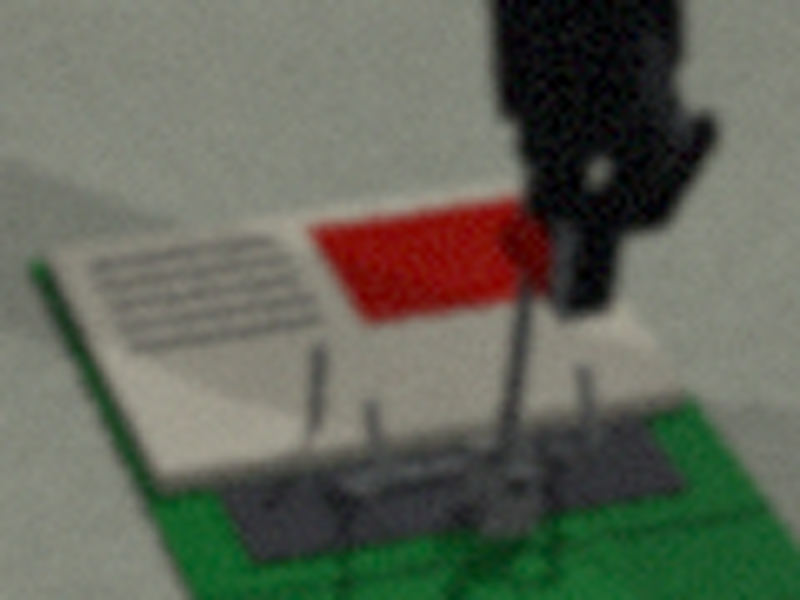

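The y force rose to −19 N with no further motion: the upper stop is reached. Now bring it down along the arc.

```bash
python3 -m creep '[[[0,0,0],[-1.4,0,0],0.1],[[0,0,0],[-2.5,0,0.15],0.1],[[0,0,0],[-3.5,0,0.45],0.1],[[0,0,0],[-4.45,0,0.85],0.1],[[0,0,0],[-5.3,0,1.35],0.1]]' 40; python3 -m creep '[[[0,0,0],[0,0,0],0.1]]'
```

```text
time_s: 7.85
tcp_pos: [0.4771, 0.169, 0.0628]
tool_rot: [3.141, -0.004, 1.402]
ft_force: [-0.3, 2.5, 11.2]
gripper_width: 0.258
finger_force: 100.1
time_s: 7.98
tcp_pos: [0.4771, 0.1683, 0.0617]
tool_rot: [3.141, -0.002, 1.402]
ft_force: [-2.5, -3.5, 15.2]
gripper_width: 0.259
finger_force: 103.9
```

```bash
python3 -m creep '[[[0,0,0],[-0.9,0,0.55],0.1],[[0,0,0],[-1.65,0,1.2],0.1],[[0,0,0],[-2.3,0,2],0.1],[[0,0,0],[-2.85,0,2.8],0.1],[[0,0,0],[-3.3,0,3.6],0.1]]' 40; python3 -m creep '[[[0,0,0],[0,0,0],0.4],[[0,0,0],[0,0,0],0.5],[[0,0,0],[0,0,0],0.5]]'
```

```text
time_s: 8.6
tcp_pos: [0.4696, 0.1305, 0.0247]
tool_rot: [-3.139, 0.005, 1.405]
ft_force: [-4.0, -31.9, 25.4]
gripper_width: 0.254
finger_force: 125.1
time_s: 8.98
tcp_pos: [0.4707, 0.1364, 0.024]
tool_rot: [-3.141, -0.001, 1.403]
ft_force: [-0.1, -0.1, 1.0]
gripper_width: 0.5
finger_force: 0.0
```

```bash
python3 -m creep '[[[0,0,0],[0,0,-2],0.5],[[0,0,0],[0,0,-4],0.5],[[0,0,0],[0,0,-6],0.3],[[0,0,0],[0,0,-8],0],[[0,0,0],[0,0,-8],0]]' 40
python3 - <<'E'
from h import *
print(red("scene",(322,168),14))
c=np.array([.482,.198,.025]);v=np.array([.177,.984,0])
for th in(0,.1,.2,.3,.4,.5):
  f=th+.129; q=c+.0857*(-np.cos(f)*v+np.sin(f)*np.array([0,0,1])); print(th,q.round(3),proj("scene",q)[0].round(1))
im=manip.get_image("scene"); a=cv2.resize(im[100:190,280:400,::-1],(800,600),interpolation=cv2.INTER_CUBIC)
cv2.imwrite("pics/c8.png",a)
E
```

```text
time_s: 9.6
tcp_pos: [0.4719, 0.1365, 0.1051]
tool_rot: [3.139, -0.002, 1.403]
ft_force: [0.3, -0.2, 0.5]
gripper_width: -0.0
finger_force: 0.0
(array([323.52631579, 162.65789474]), np.int64(38))
0 [0.467 0.114 0.036] [318.8 172.4]
0.1 [0.467 0.116 0.044] [319.7 169.3]
0.2 [0.468 0.118 0.053] [320.9 166.1]
0.3 [0.468 0.121 0.061] [322.4 162.9]
0.4 [0.469 0.125 0.068] [324.3 159.8]
0.5 [0.47  0.13  0.075] [326.5 156.8]
```

View pics/c8.png

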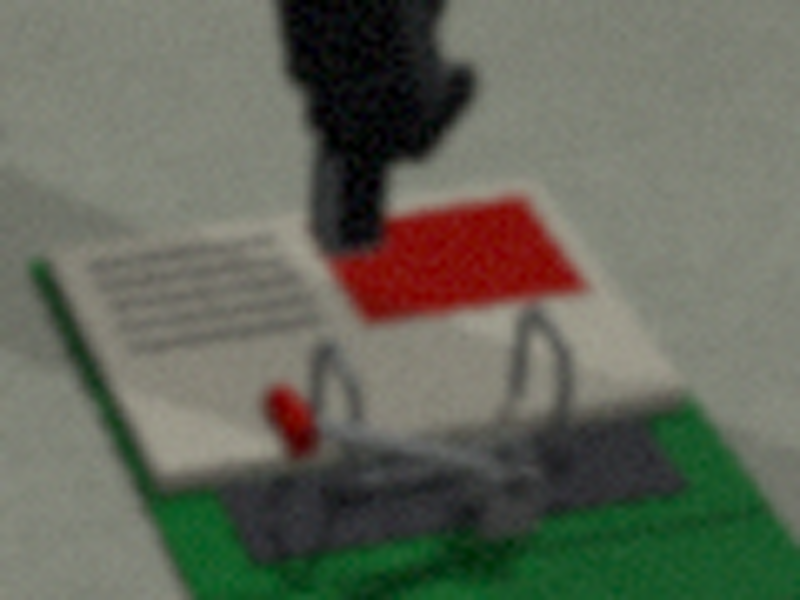

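Crop: the roller is at (292,420), lever at about 0.3 rad, nothing held. The closed fingers will now press it home from above.

```bash
python3 -m creep '[[[0,0,0],[-1,0,0],0],[[0,0,0],[-2,-0.1,0],0],[[0,0,0],[-2,-0.1,1.5],0],[[0,0,0],[-2,-0.1,3],0],[[0,0,0],[-2,-0.1,3.8],0]]'; python3 -m creep '[[[0,0,0],[0,0,0.5],0],[[0,0,0],[0,0,1],0],[[0,0,0],[0,0,1.5],0],[[0,0,0],[0,0,2],0],[[0,0,0],[0,0,2.3],0]]'
```

```text
time_s: 10.32
tcp_pos: [0.466, 0.1157, 0.0643]
tool_rot: [-3.14, 0.001, 1.402]
ft_force: [0.6, 0.3, -0.3]
gripper_width: -0.004
finger_force: 0.0
time_s: 10.95
tcp_pos: [0.4668, 0.1153, 0.0429]
tool_rot: [3.142, 0.0, 1.401]
ft_force: [-0.8, -1.7, 4.0]
gripper_width: -0.002
finger_force: 1.3
```

```bash
python3 -m creep '[[[0,0,0],[0,0,0.3],0],[[0,0,0],[0,0,0.6],0],[[0,0,0],[0,0,0.9],0],[[0,0,0],[0,0,0.9],0]]'; python3 -c "
from h import *
print(red('scene',(320,172),14))"
```

```text
time_s: 11.45
tcp_pos: [0.4667, 0.1161, 0.0337]
tool_rot: [-3.141, -0.0, 1.402]
ft_force: [-0.4, -0.3, 0.3]
gripper_width: 0.001
finger_force: 0.0
(array([322.34615385, 169.53846154]), np.int64(26))
```

```bash
python3 -m creep '[[[0,0,0],[0,0,0.3],0],[[0,0,0],[0,0,0.6],0],[[0,0,0],[0,0,0.8],0],[[0,0,0],[0,0,0.8],0]]'; python3 -c "
from h import *
print(red('scene',(320,172),14))"
```

```text
time_s: 12.0
tcp_pos: [0.4667, 0.116, 0.0258]
tool_rot: [-3.141, -0.0, 1.402]
ft_force: [-0.8, 0.1, -0.1]
gripper_width: -0.003
finger_force: 0.0
(array([321.25, 172.75]), np.int64(28))
```

```bash
python3 -m creep '[[[0,0,0],[0,0,0.3],0],[[0,0,0],[0,0,0.6],0]]'; python3 -c "
from h import *
print(red('scene',(320,172),14))"
```

```text
time_s: 12.3
tcp_pos: [0.4672, 0.1157, 0.0212]
tool_rot: [-3.141, -0.001, 1.402]
ft_force: [-7.4, -4.6, 37.6]
gripper_width: 0.003
finger_force: 19.2
(array([321.03703704, 174.55555556]), np.int64(27))
```

37 N of resistance: at the stop. Retreat and look.

```bash
python3 -m creep '[[[0,0,0],[0,0,0],0],[[0,0,0],[0,0,-2],0],[[0,0,0],[0,0,-6],0],[[0,0,0],[0,0,-11],0],[[0,0,0],[0,0,-15],0]]'; python3 -m creep '[[[0,0,0],[4,-4,-2],0],[[0,0,0],[9,-8,-2],0],[[0,0,0],[14,-10,-2],0],[[0,0,0],[19,-10,-2],0],[[0,0,0],[24,-10,-2],0]]';python3 - <<'E'
from h import *
a,_=red("scene",(320,172),14);b,_=red("top",(202,255),14);print(a,b,tri(a,b).x)
im=manip.get_image("scene"); a=cv2.resize(im[130:190,290:370,::-1],(400,300),interpolation=cv2.INTER_CUBIC)
# same for orange, whose lever is home
im2=manip.get_image("scene"); b=cv2.resize(im2[220:280,130:210,::-1],(400,300),interpolation=cv2.INTER_CUBIC)
cv2.imwrite("pics/c9.png",np.hstack([a,b]))
ao,_=red("scene",(147,255),10);bo,_=red("top",(418,206),10);print(ao,bo,tri(ao,bo).x)
E
```

```text
time_s: 12.98
tcp_pos: [0.467, 0.1161, 0.1717]
tool_rot: [3.141, -0.001, 1.402]
ft_force: [0.6, 1.0, -0.2]
gripper_width: 0.001
finger_force: 0.0
time_s: 13.6
tcp_pos: [0.4082, 0.3713, 0.19]
tool_rot: [-3.141, -0.001, 1.403]
ft_force: [0.6, -0.8, 0.1]
gripper_width: 0.002
finger_force: 0.0
[320.20833333 172.125     ] [203.7311828  256.82795699] [0.46632668 0.11692358 0.03542847]
[145.94117647 254.95294118] [416.57291667 205.65625   ] [ 0.5544362  -0.29894956  0.03763861]
```

View pics/c9.png

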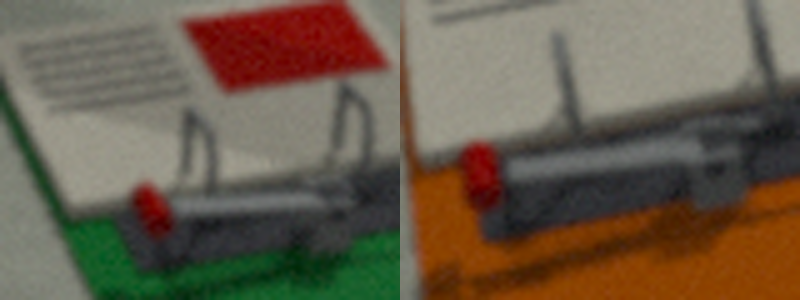

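The green lever lies flat with its rings closed, and its roller measures z 35 mm against 36 at home. The orange lever, never touched, reads 38 mm.

```bash
python3 -c "
from rig import manip
print(manip.hand_in())"
```

```text
the job is handed in; nothing more can be done
None
```

The green binder's lever was lifted to its upper stop with the rings wide open, then pressed fully home with the rings shut; the orange lever was not touched, and I handed the job in after about 14 s of robot time (the hand-in returned no verdict).

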